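# Set out the coffee tray to its drawn layout

## Robot

A 6-joint arm with a two-finger parallel gripper is mounted at the origin on the work surface. World frame = base frame: x ahead of the robot, y to its left, z up, the work surface at z = 0. Lengths are in m, angles in rad, forces in N, time in s.
With the tool pointing down it reaches from about 0.4 to 0.825 m from the base axis. Payload 7 kg.
Tool frame: the origin (TCP) lies midway between the tips of the shut fingers; the grasp point (between the pads) lies hold_point_z behind it (hold_point_z is the distance from the TCP to the grasp point, in m); z points along the fingers, y is the line along which they close (so a half turn about z gives the same grasp; the last joint's range is limited). The gripper opens to 88 mm and grips with 3 to 60 N. Pads are 19 mm wide; open, the fingers measure 130 mm over their backs; the gripper's body (78 mm by 193 mm) begins 47 mm behind the grasp point.
Start: joints at [-0.914, 0.359, 0.012, 0, -1.224, -0.288], TCP at [0.243, -0.63, 0.227] pointing down, gripper open.
Joint ranges: [-3.07, 3.07], [-1.43, 2.12], [-1.02, 1.25], [-3.03, 1.67], [-3.05, -0], [-3.03, 3.03]. Speed limits (rad/s): [2.39, 2.39, 3.01, 3.14, 3.14, 3.14].

## Interface

Orientations are given as [roll, pitch, yaw] about the fixed x, y, z axes, in that order (R = Rz(yaw) Ry(pitch) Rx(roll)).
In Python, from station import * gives the robot as it stands.
- The arm moves only by the tool apply_moves, never from a script. Its argument "steps" is a list of rows, each an object with "translation": the shift along the world's x, y, z scaled (see below), a list of three; "rotation": the turn, a rotation vector about the world's x, y, z scaled (see below), a list of three. A call has exactly 10 rows; each row is the pose to reach, as a shift and turn from the pose commanded when the call began; what a row does not reach only later rows make up. The controller multiplies each number of a shift by 250 mm and each number of a turn by 30 degrees. A row lasts 1/12 s, in which the tool goes at most 41.7 mm and 7.16 degrees, less where a joint would pass 70% of its speed; a pose out of reach is approached as far as the arm can. A call with a number of a shift or a turn outside -1 to 1 is refused whole. A call with a gripper value outside its range is refused whole. "jaw" is the closure, from -1 (fully open) to 1 (shut), so that 0 is half open, set as the call begins (left out, the last holds). The fingers move at their own pace and stop on an object; "newtons" is the grip in N (left out, the last holds). Time passes only in rows, so rows that repeat a pose let the fingers close, or fill a call up. It gives the time, the measured TCP pose, the force, the opening and the grip force at its end, in the units of the state.
- get_state(): the state, without advancing time (a new reading comes with each control period).
- grab_frame(name): name is "side" or "top" or "wrist"; returns the picture (400x640x3 uint8, blue, green, red); there is no depth.
- camera_model(name): a dict with "fx", "fy", "cx", "cy" (pixels), "xyz" and "rotation" of the camera in the world. Camera axes: x right, y down, z forward; pixel columns grow to the right and rows downward; lengths in m; the calibration is good to about 2 mm. A picture is of the moment at which its call begins: read the wrist's pose just before it. camera_model takes no time and is no camera call; for the wrist camera it gives the pose at the moment of the call.
- job_done(): hands the job in; it is judged then, once.
The state is a dict: "t": time; "q": joint angles; "qd": joint speeds; "joint_efforts": joint torques, N m; "eef_pos": TCP position; "ee_rot": TCP orientation; "force": force on the tool from outside, world axes, zero at the start; "moment": the same for the moment, N m; "width": finger opening in m; "gripper_force": force on a finger pad.
Only numpy, scipy, OpenCV 4.12 (cv2) and the standard library are available. Lean on these libraries where they do the work, as an engineer would, in place of code of your own. Each camera call takes 0.05 s, during which the arm holds its last target. There are 200 camera calls.

## Task

Set out the coffee tray: stand the cup and the sugar canister and lay the coffee scoop on the tray, each inside its own white outline, with the cup's handle, the canister's corners and the scoop's bowl lying as drawn. Set the things down gently, keep the cup and the canister upright throughout, and leave the other things on the counter alone.

Things in the scene. Friction and masses are not known exactly. Their poses are not given: they have to be found in the camera images.
- tray: Dark wooden serving tray fixed on the counter, 220 (its x) by 300 (its y) mm. Flat floor 6 mm above the counter, low rim 8 mm wide and 12 mm high above the counter. Origin: centre of the underside. It is turned up to 0.3 rad either way.
- spot_cup: White-line outline painted on the tray floor: a circle of 80 mm diameter with a 28 mm wide tab sticking out 64 mm from the centre along its +x, where the cup's handle goes. Origin: centre of the circle, on the tray floor. It lies in the left or the right of the tray's far half; it and the canister's outline swap places from run to run, 160 mm apart. Same yaw as the tray.
- spot_cup_handle (a point): Point in the tab of the cup's outline, 44 mm from the outline's centre along its +x, on the tray floor: the middle of the handle belongs above it.
- spot_canister: White-line square outline, 72 mm by 72 mm, painted on the tray floor. Origin: its centre, on the tray floor; axes along its sides. Same yaw as the tray.
- spot_scoop: White-line outline of the scoop painted on the tray floor: a 60 mm circle for the bowl, centred 58 mm from the origin along +y, and a 32 mm wide strip for the handle running from there to 88 mm from the origin along -y. Origin: the place of the scoop's origin, on the tray floor. It lies along the tray's near edge (105 mm nearer than the two other outlines). Same yaw as the tray.
- spot_scoop_bowl (a point): Centre of the bowl circle of the scoop's outline, 58 mm from its origin along +y, on the tray floor.
- cup: White ceramic coffee cup, round, 62 mm outer diameter (52 mm at the foot), 80 mm high, walls 4 mm, about 0.2 kg. Loop handle on its +x side reaching 54 mm from the axis, 9 mm thick, between 16 and 66 mm above the foot. Origin: centre of the foot's underside, z up. Take it across its y axis, clear of the handle.
- cup_handle (a point): Point in the cup's handle, 44 mm from the cup's axis along its +x, 40 mm above the foot.
- canister: Closed square sugar canister of amber glass with a paper band, 56 by 56 mm, body 86 mm high, brass disc lid 46 mm in diameter on top up to 100 mm, about 0.42 kg. Origin: centre of the underside, z up, x and y along its sides. All four sides are alike: any side may face any way.
- scoop: Coffee scoop lying flat, 160 mm long along its y: a pale wooden square handle 14 mm wide and 16 mm high, from y = -80 to +40 mm, and a steel bowl 44 mm in diameter and 26 mm high centred at y = +58 mm. About 0.09 kg; balances about y = +6 mm. Origin: on the underside, midway along its length; z up.
- scoop_bowl (a point): Centre of the underside of the scoop's bowl, 58 mm from the scoop's origin along its +y.
- syrup: Bystander: round amber syrup bottle with brass pump, 60 mm diameter, 172 mm high, beyond the work to the left. Origin: centre of the underside.
- glass_jar: Bystander: green glass tumbler, 70 mm diameter, 90 mm high, beyond the work in the middle. Origin: centre of the underside.
Mind the look-alikes: they are no part of the job. Leave any pink look-alike of the cup alone.

How it is judged:
At the end, for the whole second after the job is handed in: All three rest level and still on the tray floor, origins within 14 mm of their outlines' origins; handle and bowl points within 20 mm of the drawn ones; canister sides within 0.24 rad of its square; bystanders upright, within 30 mm of where they stood (horizontal distance between cup and spot_cup below 0.014 m and z of cup in the frame of tray between 0.002 and 0.011 m and angle between each of cup, canister, scoop's own z axis and vertical below 0.12 rad and linear speed of each of cup, canister, scoop below 0.02 m/s and horizontal distance between canister and spot_canister below 0.014 m and z of canister in the frame of tray between 0.002 and 0.011 m and horizontal distance between scoop and spot_scoop below 0.014 m and z of scoop in the frame of tray between 0.002 and 0.011 m and horizontal distance between cup_handle and spot_cup_handle below 0.02 m and horizontal distance between scoop_bowl and spot_scoop_bowl below 0.02 m and (angle between the x axis of canister and the x axis of spot_canister, either way round below 0.24 rad or angle between the y axis of canister and the x axis of spot_canister, either way round below 0.24 rad) and distance of each of syrup, glass_jar from where it was at the start of the episode below 0.03 m and angle between each of syrup, glass_jar's own z axis and vertical below 0.15 rad); the robot touches nothing.
It fails at once if the cup or the canister is tipped by more than 0.8 rad (angle between any of cup, canister's own z axis and vertical above 0.8 rad).
It fails at once if the cup, canister or scoop is dropped or slammed down: faster than 0.55 m/s less than 30 mm above the tray floor ((linear speed of cup above 0.55 m/s and z of cup in the frame of tray below 0.036 m and horizontal distance between cup and tray below 0.15 m) or (linear speed of canister above 0.55 m/s and z of canister in the frame of tray below 0.036 m and horizontal distance between canister and tray below 0.15 m) or (linear speed of scoop above 0.55 m/s and z of scoop in the frame of tray below 0.036 m and horizontal distance between scoop and tray below 0.15 m)).
It fails at once if a bystander is pushed more than 50 mm or knocked over (distance of any of syrup, glass_jar from where it was at the start of the episode above 0.05 m or angle between any of syrup, glass_jar's own z axis and vertical above 0.6 rad).
It also fails if it takes over 72 s, if anything falls off the work surface, if the arm or the gripper's body presses on something with over 40 N, if the wrist force passes 120 N, or if a joint passes its speed limit or range.

## Working session

There is one attempt and no reset: what is moved stays moved. The work goes in short steps, Python scripts to look and compute and a tool call to move; the robot and the scene stay as the last step left them, time stands still between calls to the robot, and variables do not carry over. Pictures are saved under pics/ and viewed, at most 10 in all, crops included, and the job is handed in when it is done.

Besides the shell and the picture viewer there is one more tool, called after "Request:" as name([rows], argument=value, ...), one row to a line, values as JSON. apply_moves: Moves the arm, as the interface text tells. Shifts and turns lie within -1 to 1; 1 stands for 250 mm of shift or 30 degrees of turn. Its arguments: {"type":"object","properties":{"steps":{"type":"array"},"jaw":{"type":"number"},"newtons":{"type":"number"}},"required":["steps"]}

```bash
ls; mkdir -p pics; python3 - <<'E'
from station import *
import cv2,numpy as np
for n in("top","side"):
    f=grab_frame(n);cv2.imwrite(f"pics/{n}0.png",f)
    c=camera_model(n);print(n,{k:np.round(v,4).tolist() for k,v in c.items()})
s=get_state();print(s)
E
```

```text
pics
top {'fx': 423.063, 'fy': 423.063, 'cx': 323.4987, 'cy': 195.805, 'xyz': [0.3606, 0.0812, 1.127], 'rotation': [-2.914, -0.0043, -1.604]}
side {'fx': 464.2095, 'fy': 464.2095, 'cx': 315.8827, 'cy': 194.0799, 'xyz': [0.5379, 0.9684, 0.7228], 'rotation': [-2.1887, -0.0226, -3.0587]}
{'t': 0.1, 'q': array([-9.13884848e-01,  3.59319897e-01,  1.11316044e-02, -3.03793868e-04,
       -1.22411807e+00, -2.88121144e-01]), 'qd': array([ 0.0002825 , -0.00265297,  0.00102517,  0.00198135, -0.00044852,
        0.00083768]), 'joint_efforts': array([-1.79516355e-03, -5.84162307e+01,  2.93754351e+01,  7.01538205e+00,
        1.01889332e-02, -7.76388583e-05]), 'eef_pos': array([ 0.24314679, -0.62919913,  0.22570603]), 'ee_rot': array([ 3.14006370e+00, -1.55290778e-04, -2.77290564e+00]), 'force': array([-0.84411865, -0.58721409, -0.19167082]), 'moment': array([ 0.006304  , -0.05450009,  0.00422439]), 'gripper_force': 0.0, 'width': 0.08760204510317286}
```

View pics/top0.png

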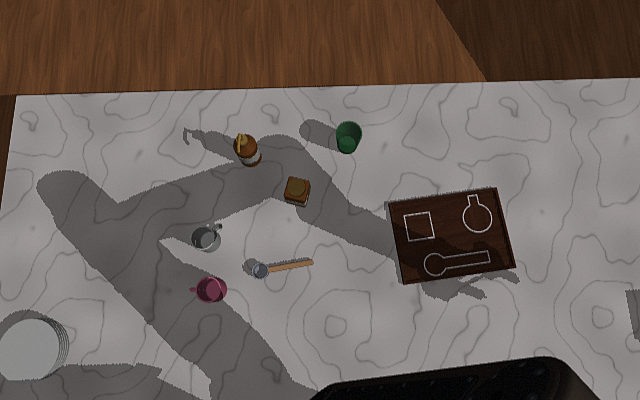

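View pics/side0.png

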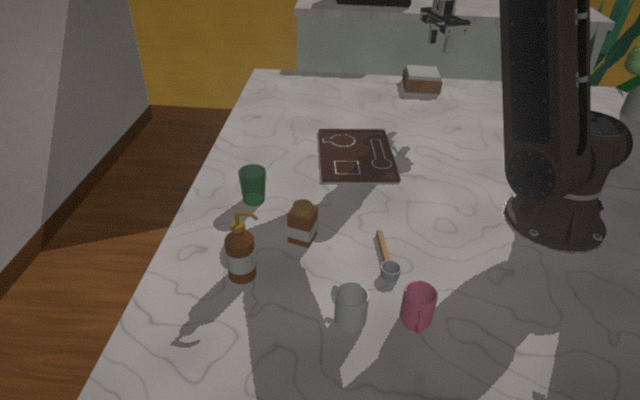

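The top picture shows these candidates:
- **Cups:** the white cup is at (206,238), with its handle towards (218,227). The pink one at (210,290) is a look-alike. The white ceramic one fits the description.
- **Canister:** the amber square one with a brass lid is at (297,191). The brown box with a white top at side (422,80) has no lid disc, so it isn't the canister.
- **Scoop:** bowl at (260,270), handle end at (313,262).
- **Tray:** about (450,235), with the cup outline on the right, the canister outline on the left and the scoop outline near.

Next I'll confirm with one enlarged crop and take measurements.

```bash
cat > h.py <<'E'
from station import *
import cv2,numpy as np
from scipy.spatial.transform import Rotation as R
def ray(c,uv,z):
    uv=np.atleast_2d(np.asarray(uv,float))
    d=np.c_[(uv[:,0]-c['cx'])/c['fx'],(uv[:,1]-c['cy'])/c['fy'],np.ones(len(uv))]
    M=np.array(c['rotation']); M=M if M.shape==(3,3) else R.from_euler('xyz',M).as_matrix()
    d=d@M.T; o=np.array(c['xyz'])
    return (o+d*((z-o[2])/d[:,2])[:,None])[:,:2]
def proj(c,P):
    M=R.from_euler('xyz',c['rotation']).as_matrix()
    p=(np.atleast_2d(P)-c['xyz'])@M
    return np.c_[p[:,0]/p[:,2]*c['fx']+c['cx'],p[:,1]/p[:,2]*c['fy']+c['cy']]
def blobs(mask,amin=20):
    n,l,s,ce=cv2.connectedComponentsWithStats(mask.astype(np.uint8))
    return [(s[i],np.argwhere(l==i)[:,::-1]) for i in range(1,n) if s[i][4]>=amin]
E
python3 - <<'E'
from h import *
f=cv2.imread('pics/top0.png');c=camera_model('top')
cr=f[165:285,160:340];cv2.imwrite('pics/crop.png',cv2.resize(cr,None,fx=4.4,fy=4.4,interpolation=cv2.INTER_CUBIC))
# tray outlines
m=np.zeros(f.shape[:2],bool); 
poly=np.array([[393,207],[494,193],[509,263],[405,279]])
pm=np.zeros(f.shape[:2],np.uint8);cv2.fillPoly(pm,[poly],1)
g=f.min(2)
m=(g>75)&(pm>0)
for s,p in blobs(m,25):
    w=ray(c,p,0.006).astype(np.float32)
    r=cv2.minAreaRect(w*1000)
    print('outline',s,np.round(r[0],1),np.round(r[1],1),round(r[2],2))
    print(np.round(cv2.boxPoints(r)).tolist(), 'mean',np.round(w.mean(0)*1000))
hsv=cv2.cvtColor(f,cv2.COLOR_BGR2HSV)
hm=(hsv[...,1]>90)&(hsv[...,0]>3)&(hsv[...,0]<30);
for s,p in blobs(hm[150:285,160:340],25):
    p=p+[160,150];print('amber',s+[160,150,0,0,0])
    for z in(0.016,0.086): 
        r=cv2.minAreaRect((ray(c,p,z)*1000).astype(np.float32));print(z,np.round(cv2.boxPoints(r)).tolist(),round(r[2],1))
E
```

```text
outline [462 195  30  38 154] [ 554.9 -338. ] [99.5 78.9] 32.5
[[492.0, -331.0], [534.0, -398.0], [618.0, -345.0], [576.0, -278.0]] mean [ 553. -342.]
outline [403 211  32  30 129] [ 528.5 -184.2] [73.2 72.5] 6.67
[[488.0, -152.0], [496.0, -224.0], [569.0, -216.0], [561.0, -144.0]] mean [ 537. -187.]
outline [424 254   9  21  33] [ 427.4 -198.6] [52.1 19.1] 0.61
[[401.0, -189.0], [401.0, -208.0], [454.0, -208.0], [453.0, -189.0]] mean [ 427. -196.]
amber [234 150  23   9 149]
0.016 [[730.0, 251.0], [754.0, 250.0], [755.0, 311.0], [732.0, 311.0]] 88.2
0.086 [[707.0, 240.0], [729.0, 239.0], [731.0, 296.0], [709.0, 297.0]] 88.2
amber [242 154  20  13  66]
0.016 [[697.0, 279.0], [720.0, 228.0], [742.0, 238.0], [720.0, 289.0]] 23.6
0.086 [[676.0, 267.0], [697.0, 219.0], [718.0, 228.0], [697.0, 276.0]] 23.6
amber [284 176  26  28 530]
0.016 [[597.0, 115.0], [659.0, 98.0], [677.0, 161.0], [615.0, 179.0]] 73.8
0.086 [[582.0, 113.0], [640.0, 96.0], [657.0, 156.0], [599.0, 173.0]] 73.8
amber [268 260  45  12 220]
0.016 [[421.0, 216.0], [436.0, 102.0], [449.0, 104.0], [434.0, 218.0]] 7.5
0.086 [[417.0, 208.0], [431.0, 101.0], [444.0, 102.0], [430.0, 210.0]] 7.5
```

View pics/crop.png

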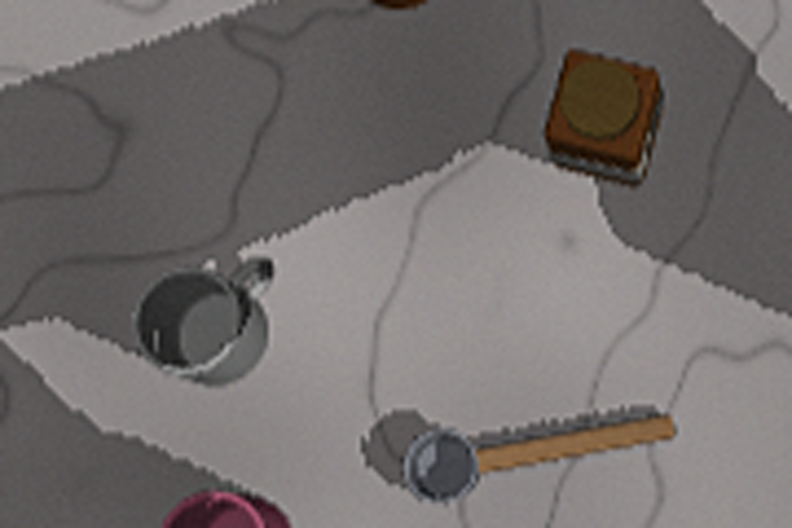

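The crop shows the white cup with its rim centred at crop (194,322) and its handle tip at (262,272). The canister's lid is at (598,98), and the scoop's bowl is at (441,465) with its handle end at (672,428). These are the right things to pick up. Now I'll compute poses.

```bash
python3 - <<'E'
from h import *
import station
print(getattr(station,'hold_point_z',None))
c=camera_model('top');s=camera_model('side')
k=lambda p:np.array(p)/4.4+[160,165]
cu=ray(c,k((194,322)),.08)[0];ha=ray(c,k((262,270)),.064)[0]
print('cup',cu,'handle',ha,'yaw',np.arctan2(*(ha-cu)[::-1]))
print('can lid',ray(c,k((598,98)),.1), 'corners',ray(c,[k(p) for p in((573,50),(662,70),(632,167),(547,133))],.086))
print('bowl',ray(c,k((441,465)),.026),'end',ray(c,k((674,428)),.016))
print('syrup,jar',ray(c,(250,158),.0),ray(c,(347,147),.0))
# side view check: project estimates
print(proj(s,[[*cu,.08]]),proj(s,[[*cu,0]]),proj(s,[[*ray(c,k((598,98)),.1)[0],.1]]))
E
```

```text
0.0188
cup [0.50459011 0.36819708] handle [0.53560401 0.33440111] yaw -0.8282984733608131
can lid [[0.62237386 0.13719011]] corners [[0.65511725 0.15191305]
 [0.64146273 0.10063798]
 [0.58463953 0.11928253]
 [0.6061636  0.16758756]]
bowl [[0.42357925 0.23673823]] end [[0.44119381 0.10059993]]
syrup,jar [[0.73619153 0.2690819 ]] [[ 0.75996193 -0.00297575]]
[[352.84126616 291.6195886 ]] [[350.02330522 320.06368549]] [[302.76980231 204.46720892]]
```

Request:
apply_moves([
  {"translation": [0.05,0.07,0.02],"rotation": [0,0,0.1]},
  {"translation": [0.11,0.16,0.05],"rotation": [0,0,0.2]},
  {"translation": [0.18,0.26,0.08],"rotation": [0,0,0.35]},
  {"translation": [0.25,0.36,0.11],"rotation": [0,0,0.5]},
  {"translation": [0.32,0.46,0.15],"rotation": [0,0,0.65]},
  {"translation": [0.38,0.56,0.19],"rotation": [0,0,0.8]},
  {"translation": [0.44,0.66,0.22],"rotation": [0,0,0.9]},
  {"translation": [0.48,0.72,0.24],"rotation": [0,0,0.9]},
  {"translation": [0.48,0.72,0.24],"rotation": [0,0,0.9]},
  {"translation": [0.48,0.72,0.24],"rotation": [0,0,0.9]},
], jaw=-1)

```text
t: 0.93
eef_pos: [0.364, -0.4488, 0.2868]
ee_rot: [-3.141, 0.0, -2.3]
force: [-0.5, -0.1, -0.1]
width: 0.0877
gripper_force: 0.0
```

Request:
apply_moves([
  {"translation": [0.05,0.07,0.02],"rotation": [0,0,0.1]},
  {"translation": [0.11,0.16,0.05],"rotation": [0,0,0.2]},
  {"translation": [0.18,0.26,0.08],"rotation": [0,0,0.35]},
  {"translation": [0.25,0.36,0.11],"rotation": [0,0,0.5]},
  {"translation": [0.32,0.46,0.15],"rotation": [0,0,0.65]},
  {"translation": [0.38,0.56,0.19],"rotation": [0,0,0.8]},
  {"translation": [0.44,0.66,0.22],"rotation": [0,0,0.9]},
  {"translation": [0.48,0.72,0.24],"rotation": [0,0,0.9]},
  {"translation": [0.48,0.72,0.24],"rotation": [0,0,0.9]},
  {"translation": [0.48,0.72,0.24],"rotation": [0,0,0.9]},
])

```text
t: 1.77
eef_pos: [0.4835, -0.2695, 0.346]
ee_rot: [3.141, 0.0, -1.83]
force: [-0.2, 0.4, -0.1]
width: 0.0875
gripper_force: 0.0
```

```bash
python3 - <<'E'
from h import *
s=get_state();c=camera_model('wrist');f=grab_frame('wrist');cv2.imwrite('pics/w1.png',f)
import json;json.dump({k:np.asarray(v).tolist() for k,v in c.items()},open('w1.json','w'))
print(s['t'],s['eef_pos'],s['ee_rot'],c)
for s,p in blobs(f.min(2)>75,60):
    w=(ray(c,p,0.006)*1000).astype(np.float32)
    r=cv2.minAreaRect(w)
    if 40<max(r[1])<240: print(s,np.round(r[0],1),np.round(r[1],1),round(r[2],2))
E
```

```text
1.7667 [ 0.48351618 -0.26948818  0.34601988] [ 3.14072690e+00  1.52444530e-05 -1.82965009e+00] {'fx': 333.081444118171, 'fy': 333.081444118171, 'cx': 317.2951506064475, 'cy': 202.91596662861875, 'xyz': array([ 0.46276494, -0.34910822,  0.50391859]), 'rotation': array([ 2.83777936e+00, -1.18323462e-04,  2.88238706e+00])}
[318  82  64 118 875] [ 439.2 -273.3] [ 59.7 177.6] 11.84
[219  90  72  58 661] [ 556.9 -335.4] [102.9  80.9] 32.26
[274 188  60  56 485] [ 529.1 -182.3] [73.1 73.7] 6.31
[  0 247  48  29 623] [1002.7 -234.4] [102.4  26.2] 10.5
[590 247  50  30 555] [44.3 19.9] [ 22.9 108.2] 46.9
```

View pics/w1.png

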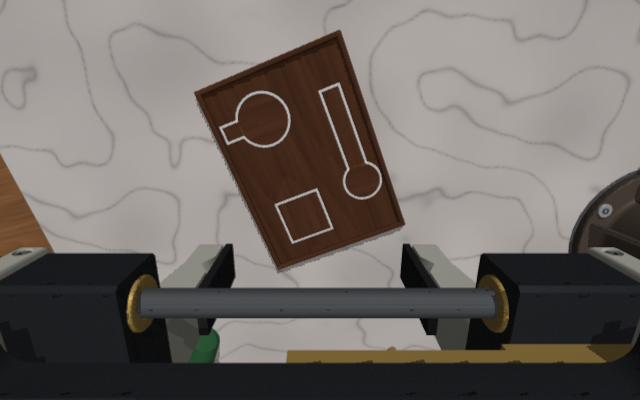

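The wrist picture shows all three outlines clearly: the cup circle at about (263,120) with its tab at (231,133), the canister square at (304,216), and the scoop's bowl at (362,180). Next I'll go for the scoop.

Request:
apply_moves([
  {"translation": [-0.01,0.08,-0.02],"rotation": [0,0,0.1]},
  {"translation": [-0.02,0.2,-0.06],"rotation": [0,0,0.2]},
  {"translation": [-0.04,0.33,-0.11],"rotation": [0,0,0.3]},
  {"translation": [-0.05,0.46,-0.16],"rotation": [0,0,0.4]},
  {"translation": [-0.07,0.59,-0.21],"rotation": [0,0,0.5]},
  {"translation": [-0.08,0.72,-0.26],"rotation": [0,0,0.6]},
  {"translation": [-0.1,0.84,-0.31],"rotation": [0,0,0.7]},
  {"translation": [-0.107,0.91,-0.34],"rotation": [0,0,0.74]},
  {"translation": [-0.107,0.91,-0.34],"rotation": [0,0,0.74]},
  {"translation": [-0.107,0.91,-0.34],"rotation": [0,0,0.74]},
])

```text
t: 2.65
eef_pos: [0.456, -0.0425, 0.261]
ee_rot: [3.14, -0.0, -1.443]
force: [-0.6, -0.5, 0.6]
width: 0.0878
gripper_force: 0.0
```

Request:
apply_moves([
  {"translation": [-0.01,0.08,-0.02],"rotation": [0,0,0]},
  {"translation": [-0.02,0.2,-0.06],"rotation": [0,0,0]},
  {"translation": [-0.04,0.33,-0.13],"rotation": [0,0,0]},
  {"translation": [-0.05,0.46,-0.2],"rotation": [0,0,0]},
  {"translation": [-0.07,0.59,-0.28],"rotation": [0,0,0]},
  {"translation": [-0.08,0.72,-0.36],"rotation": [0,0,0]},
  {"translation": [-0.1,0.84,-0.44],"rotation": [0,0,0]},
  {"translation": [-0.107,0.91,-0.48],"rotation": [0,0,0]},
  {"translation": [-0.107,0.91,-0.48],"rotation": [0,0,0]},
  {"translation": [-0.107,0.91,-0.48],"rotation": [0,0,0]},
])

```text
t: 3.48
eef_pos: [0.4302, 0.1848, 0.1409]
ee_rot: [3.14, -0.002, -1.443]
force: [0.3, -0.8, 0.7]
width: 0.0879
gripper_force: 0.0
```

```bash
python3 - <<'E'
from h import *
import json
s=get_state();print(s['eef_pos'],s['ee_rot'])
c=json.load(open('w1.json'));f=cv2.imread('pics/w1.png')
th=.112;X=np.array([np.cos(th),np.sin(th)]);Y=np.array([-X[1],X[0]])
for st,p in blobs(f.min(2)>75,400):
    w=ray(c,p,.006)*1000
    if st[0] in(318,219,274):
        o=w.mean(0);a=np.c_[(w-o)@X,(w-o)@Y]
        print(st[0],'box centre',o+((a[:,0].max()+a[:,0].min())/2)*X+((a[:,1].max()+a[:,1].min())/2)*Y,np.ptp(a,axis=0))
        if st[0]==219: print('cup circle', o+(a[:,0].min()+41)*X+((a[:,1].max()+a[:,1].min())/2)*Y)
        if st[0]==318: print('scoop', o+(a[:,0].max()-31)*X+((a[:,1].max()+a[:,1].min())/2)*Y)
# gripper pose vs scoop: top view
g=grab_frame('top');cv2.imwrite('pics/top2.png',g)
E
```

```text
[0.43016752 0.1847898  0.14091796] [ 3.14023437e+00 -1.53260815e-03 -1.44311878e+00]
318 box centre [ 433.89277952 -273.85798643] [ 59.9931932  177.37721399]
scoop [ 432.89566289 -273.97013281]
219 box centre [ 559.18086883 -340.20852845] [104.65943474  80.68550202]
cup circle [ 547.92213719 -341.47480556]
274 box centre [ 529.07201904 -182.37321435] [73.07479424 73.73409224]
```

Request:
apply_moves([
  {"translation": [0,0,-0.06],"rotation": [0,0,0]},
  {"translation": [0,0,-0.15],"rotation": [0,0,0]},
  {"translation": [0,0,-0.25],"rotation": [0,0,0]},
  {"translation": [0,0,-0.34],"rotation": [0,0,0]},
  {"translation": [0,0,-0.42],"rotation": [0,0,0]},
  {"translation": [0,0,-0.48],"rotation": [0,0,0]},
  {"translation": [0,0,-0.52],"rotation": [0,0,0]},
  {"translation": [0,0,-0.54],"rotation": [0,0,0]},
  {"translation": [0,0,-0.54],"rotation": [0,0,0]},
  {"translation": [0,0,-0.54],"rotation": [0,0,0]},
])

```text
t: 4.37
eef_pos: [0.4305, 0.1849, 0.0072]
ee_rot: [-3.141, 0.0, -1.444]
force: [-0.9, 0.6, -0.0]
width: 0.0878
gripper_force: 0.0
```

Request:
apply_moves([
  {"translation": [0,0,0],"rotation": [0,0,0]},
  {"translation": [0,0,0],"rotation": [0,0,0]},
  {"translation": [0,0,0],"rotation": [0,0,0]},
  {"translation": [0,0,0],"rotation": [0,0,0]},
  {"translation": [0,0,0],"rotation": [0,0,0]},
  {"translation": [0,0,0],"rotation": [0,0,0]},
  {"translation": [0,0,0],"rotation": [0,0,0]},
  {"translation": [0,0,0],"rotation": [0,0,0]},
  {"translation": [0,0,0],"rotation": [0,0,0]},
  {"translation": [0,0,0],"rotation": [0,0,0]},
], jaw=1, newtons=20)

```text
t: 5.2
eef_pos: [0.4298, 0.1854, 0.0065]
ee_rot: [3.142, -0.0, -1.443]
force: [-0.5, 0.1, 0.7]
width: 0.0263
gripper_force: 0.0
```

Request:
apply_moves([
  {"translation": [0,0,0],"rotation": [0,0,0]},
  {"translation": [0,0,0],"rotation": [0,0,0]},
  {"translation": [0,0,0],"rotation": [0,0,0]},
  {"translation": [0,0,0],"rotation": [0,0,0]},
  {"translation": [0,0,0],"rotation": [0,0,0]},
  {"translation": [0,0,0.03],"rotation": [0,0,0]},
  {"translation": [0,0,0.09],"rotation": [0,0,0]},
  {"translation": [0,0,0.16],"rotation": [0,0,0]},
  {"translation": [0,0,0.22],"rotation": [0,0,0]},
  {"translation": [0,0,0.24],"rotation": [0,0,0]},
])

```text
t: 6.03
eef_pos: [0.4307, 0.1861, 0.0689]
ee_rot: [-3.139, 0.002, -1.442]
force: [-0.0, -0.2, -0.3]
width: 0.0137
gripper_force: 20.0
```

```bash
python3 - <<'E'
from h import *
s=get_state();print(s['eef_pos'],s['ee_rot'],s['width'],s['gripper_force'])
f=grab_frame('side');cv2.imwrite('pics/s3.png',cv2.resize(f[150:350,280:480],None,fx=2.5,fy=2.5))
c=camera_model('top');f=grab_frame('top')
hsv=cv2.cvtColor(f,cv2.COLOR_BGR2HSV)
hm=(hsv[...,1]>90)&(hsv[...,0]>3)&(hsv[...,0]<30)
for st,p in blobs(hm[150:330,160:420],25): print(st)
E
```

```text
[0.43065021 0.18613751 0.06894644] [-3.13900211e+00  1.72186450e-03 -1.44238454e+00] 0.01371428158402255 19.986292719841003
[ 74   0  23   9 150]
[82  4 20 13 55]
[124  27  26  27 522]
[ 228   49   32   86 1568]
[246  65  14  25 289]
[132 108  21   9 102]
```

View pics/s3.png

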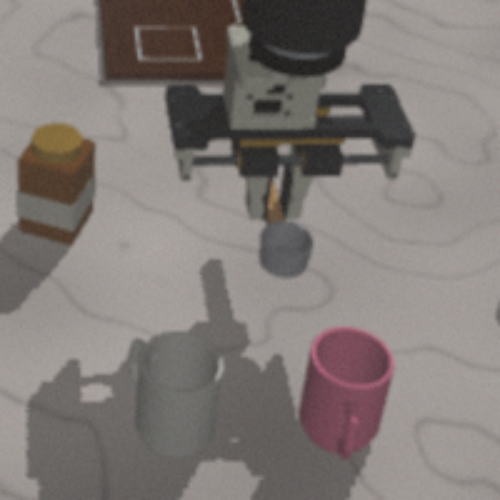

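The picture shows the scoop held level at the handle, with its bowl at (285,250) in the crop. I'll carry it to the tray.

Request:
apply_moves([
  {"translation": [0,-0.06,0.02],"rotation": [0,0,0]},
  {"translation": [0,-0.16,0.04],"rotation": [0,0,0]},
  {"translation": [0,-0.28,0.06],"rotation": [0,0,-0.01]},
  {"translation": [0,-0.41,0.08],"rotation": [0,0,-0.02]},
  {"translation": [0,-0.54,0.08],"rotation": [0,0,-0.03]},
  {"translation": [0,-0.67,0.08],"rotation": [0,0,-0.03]},
  {"translation": [0,-0.77,0.08],"rotation": [0,0,-0.03]},
  {"translation": [0,-0.85,0.08],"rotation": [0,0,-0.03]},
  {"translation": [0,-0.9,0.08],"rotation": [0,0,-0.03]},
  {"translation": [0,-0.91,0.08],"rotation": [0,0,-0.03]},
])

```text
t: 6.97
eef_pos: [0.4283, -0.0444, 0.0856]
ee_rot: [3.139, -0.0, -1.461]
force: [0.5, 0.8, -0.9]
width: 0.0138
gripper_force: 20.0
```

Request:
apply_moves([
  {"translation": [0,-0.06,0],"rotation": [0,0,0]},
  {"translation": [0,-0.16,0],"rotation": [0,0,0]},
  {"translation": [0,-0.28,0],"rotation": [0,0,0]},
  {"translation": [0.01,-0.41,0],"rotation": [0,0,0]},
  {"translation": [0.01,-0.54,0],"rotation": [0,0,0]},
  {"translation": [0.01,-0.67,0],"rotation": [0,0,0]},
  {"translation": [0.01,-0.77,0],"rotation": [0,0,0]},
  {"translation": [0.01,-0.85,-0.01],"rotation": [0,0,0]},
  {"translation": [0.01,-0.9,-0.03],"rotation": [0,0,0]},
  {"translation": [0.01,-0.907,-0.05],"rotation": [0,0,0]},
])

```text
t: 7.8
eef_pos: [0.4318, -0.2704, 0.073]
ee_rot: [3.14, 0.0, -1.461]
force: [0.7, 0.4, -0.5]
width: 0.0138
gripper_force: 20.0
```

```bash
python3 - <<'E'
from h import *
s=get_state();print(s['t'],s['eef_pos'],s['ee_rot'],s['width'],s['gripper_force'])
E
```

```text
7.8 [ 0.4317886  -0.27037225  0.07304354] [ 3.14046906e+00  2.65386363e-04 -1.46059710e+00] 0.013844948419886071 19.985771477222443
```

Request:
apply_moves([
  {"translation": [0.004,0.01,-0.03],"rotation": [0,0,0]},
  {"translation": [0.004,0.01,-0.07],"rotation": [0,0,0]},
  {"translation": [0.004,0.01,-0.11],"rotation": [0,0,0]},
  {"translation": [0.004,0.01,-0.15],"rotation": [0,0,0]},
  {"translation": [0.004,0.01,-0.18],"rotation": [0,0,0]},
  {"translation": [0.004,0.01,-0.205],"rotation": [0,0,0]},
  {"translation": [0.004,0.01,-0.22],"rotation": [0,0,0]},
  {"translation": [0.004,0.01,-0.23],"rotation": [0,0,0]},
  {"translation": [0.004,0.01,-0.24],"rotation": [0,0,0]},
  {"translation": [0.004,0.01,-0.242],"rotation": [0,0,0]},
])

```text
t: 8.63
eef_pos: [0.4333, -0.2664, 0.0134]
ee_rot: [3.142, -0.0, -1.459]
force: [-0.3, 0.1, -1.3]
width: 0.0136
gripper_force: 20.0
```

```bash
python3 - <<'E'
from h import *
s=get_state();print(s['eef_pos'],s['ee_rot'],s['force'])
f=grab_frame('side');cv2.imwrite('pics/s4.png',cv2.resize(f[90:220,270:450],None,fx=4,fy=4))
E
```

```text
[ 0.43333679 -0.26636343  0.01337281] [ 3.14154726e+00 -4.02281609e-06 -1.45855869e+00] [-0.31802802  0.11173798 -1.26440452]
```

View pics/s4.png

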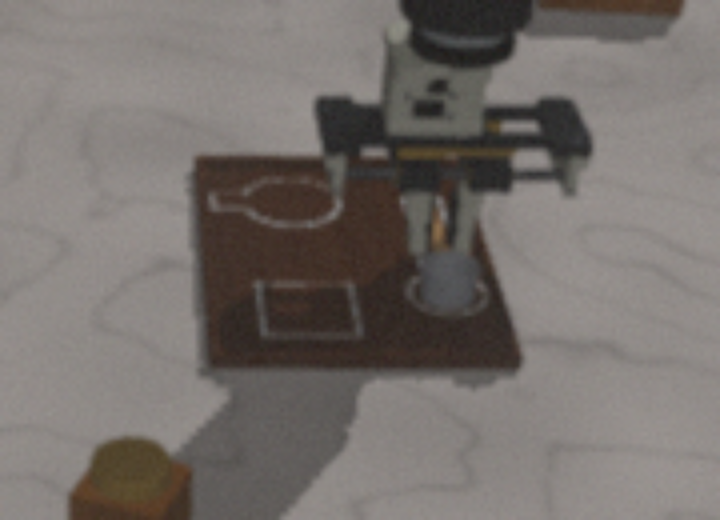

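The picture shows the bowl sitting inside its ring at about (447,290). I'll release it and rise.

Request:
apply_moves([
  {"translation": [0,0,-0.002],"rotation": [0,0,0]},
  {"translation": [0,0,-0.002],"rotation": [0,0,0]},
  {"translation": [0,0,-0.002],"rotation": [0,0,0]},
  {"translation": [0,0,-0.002],"rotation": [0,0,0]},
  {"translation": [0,0,0.02],"rotation": [0,0,0]},
  {"translation": [0,0,0.07],"rotation": [0,0,0]},
  {"translation": [0,0,0.16],"rotation": [0,0,0]},
  {"translation": [0,0,0.28],"rotation": [0,0,0]},
  {"translation": [0,0,0.42],"rotation": [0,0,0]},
  {"translation": [0,0,0.56],"rotation": [0,0,0]},
], jaw=0.4)

```text
t: 9.52
eef_pos: [0.4327, -0.2663, 0.1553]
ee_rot: [3.141, 0.0, -1.459]
force: [1.2, -0.5, -0.9]
width: 0.0262
gripper_force: 0.0
```

```bash
python3 - <<'E'
from h import *
s=get_state();print(s['t'],s['eef_pos'],s['ee_rot'],s['width'])
E
```

```text
9.5167 [ 0.43267096 -0.26625593  0.15534549] [ 3.14088428e+00  1.60107680e-04 -1.45851926e+00] 0.02620182860539145
```

Request:
apply_moves([
  {"translation": [0.01,0.08,0],"rotation": [0,0,0.1]},
  {"translation": [0.02,0.19,0],"rotation": [0,0,0.2]},
  {"translation": [0.03,0.31,0],"rotation": [0,0,0.3]},
  {"translation": [0.05,0.44,0],"rotation": [0,0,0.4]},
  {"translation": [0.06,0.57,0],"rotation": [0,0,0.5]},
  {"translation": [0.08,0.69,0],"rotation": [0,0,0.6]},
  {"translation": [0.09,0.79,0],"rotation": [0,0,0.6]},
  {"translation": [0.096,0.846,0],"rotation": [0,0,0.6]},
  {"translation": [0.096,0.846,0],"rotation": [0,0,0.6]},
  {"translation": [0.096,0.846,0],"rotation": [0,0,0.6]},
], jaw=-1)

```text
t: 10.35
eef_pos: [0.4574, -0.0542, 0.154]
ee_rot: [-3.141, -0.0, -1.142]
force: [-0.0, -0.3, -0.4]
width: 0.0852
gripper_force: 0.0
```

Request:
apply_moves([
  {"translation": [0.01,0.08,0],"rotation": [0,0,0.1]},
  {"translation": [0.02,0.19,0],"rotation": [0,0,0.2]},
  {"translation": [0.03,0.31,0],"rotation": [0,0,0.3]},
  {"translation": [0.05,0.44,0],"rotation": [0,0,0.4]},
  {"translation": [0.06,0.57,0],"rotation": [0,0,0.5]},
  {"translation": [0.08,0.69,0],"rotation": [0,0,0.6]},
  {"translation": [0.09,0.79,0],"rotation": [0,0,0.605]},
  {"translation": [0.096,0.846,0],"rotation": [0,0,0.605]},
  {"translation": [0.096,0.846,0],"rotation": [0,0,0.605]},
  {"translation": [0.096,0.846,0],"rotation": [0,0,0.605]},
])

```text
t: 11.18
eef_pos: [0.4812, 0.1561, 0.1533]
ee_rot: [3.141, 0.0, -0.828]
force: [-0.9, -0.2, 0.4]
width: 0.0876
gripper_force: 0.0
```

Request:
apply_moves([
  {"translation": [0.01,0.08,0],"rotation": [0,0,0]},
  {"translation": [0.02,0.19,0],"rotation": [0,0,0]},
  {"translation": [0.03,0.31,0],"rotation": [0,0,0]},
  {"translation": [0.05,0.44,0],"rotation": [0,0,0]},
  {"translation": [0.06,0.57,0],"rotation": [0,0,0]},
  {"translation": [0.08,0.69,0],"rotation": [0,0,0]},
  {"translation": [0.09,0.79,0],"rotation": [0,0,0]},
  {"translation": [0.096,0.846,0],"rotation": [0,0,0]},
  {"translation": [0.096,0.846,0],"rotation": [0,0,0]},
  {"translation": [0.096,0.846,0],"rotation": [0,0,0]},
])

```text
t: 12.02
eef_pos: [0.5053, 0.367, 0.1531]
ee_rot: [3.14, -0.0, -0.828]
force: [-0.1, -0.6, -0.8]
width: 0.0877
gripper_force: 0.0
```

```bash
python3 - <<'E'
from h import *
s=get_state();print(s['t'],s['eef_pos'],s['ee_rot'],s['width'])
f=grab_frame('side');cv2.imwrite('pics/s5.png',cv2.resize(f[180:350,270:470],None,fx=3,fy=3))
c=camera_model('side');print((proj(c,[[*s['eef_pos']],[*s['eef_pos'][:2],.08]])-[270,180])*3)
E
```

```text
12.0167 [0.5053149  0.36698085 0.15310431] [ 3.14026836e+00 -6.69580215e-05 -8.28280575e-01] 0.08770336844311374
[[255.87896984 246.87689179]
 [247.38442077 333.296353  ]]
```

View pics/s5.png

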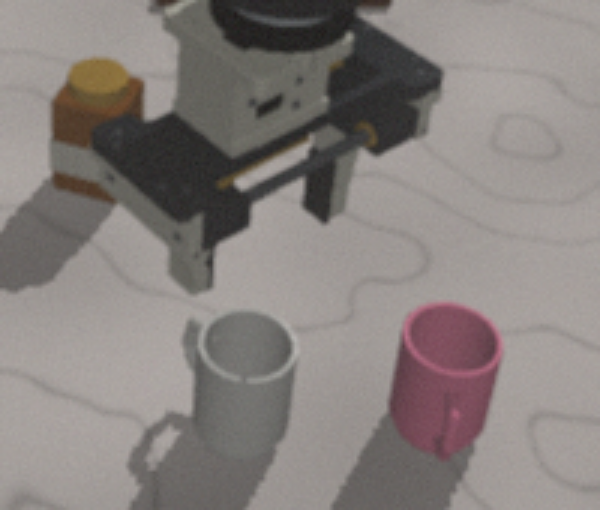

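The picture shows the white cup's rim centred at about (248,347), which is slightly nearer the side camera than I'd expected. I'll triangulate from the two views.

```bash
python3 - <<'E'
from h import *
c=camera_model('top');s=camera_model('side')
for z in(.07,.076,.08,.084): print(z,ray(c,[[204.1,238.2],[204.1,237]],z).round(4).tolist(),ray(s,(352.7,295.7),z).round(4))
print('foot side',ray(s,(245/3+270,427/3+180),0))
# scoop-bowl check in side picture of tray square corners
g=cv2.imread('pics/side0.png');print('sq side',ray(s,np.array([[258,282],[354,284],[362,338],[266,337]])/4+[270,90],.006).mean(0))
E
```

```text
0.07 [[0.5059, 0.3709], [0.5089, 0.371]] [[0.5042 0.369 ]]
0.076 [[0.5051, 0.3693], [0.5081, 0.3694]] [[0.5045 0.3745]]
0.08 [[0.5045, 0.3682], [0.5075, 0.3683]] [[0.5047 0.3782]]
0.084 [[0.504, 0.3671], [0.507, 0.3672]] [[0.5049 0.3819]]
foot side [[0.50128382 0.37338856]]
sq side [ 0.52498494 -0.18224412]
```

Request:
apply_moves([
  {"translation": [0,0.018,-0.03],"rotation": [0,0,0]},
  {"translation": [0,0.018,-0.09],"rotation": [0,0,0]},
  {"translation": [0,0.018,-0.16],"rotation": [0,0,0]},
  {"translation": [0,0.018,-0.23],"rotation": [0,0,0]},
  {"translation": [0,0.018,-0.3],"rotation": [0,0,0]},
  {"translation": [0,0.018,-0.36],"rotation": [0,0,0]},
  {"translation": [0,0.018,-0.41],"rotation": [0,0,0]},
  {"translation": [0,0.018,-0.44],"rotation": [0,0,0]},
  {"translation": [0,0.018,-0.448],"rotation": [0,0,0]},
  {"translation": [0,0.018,-0.448],"rotation": [0,0,0]},
])

```text
t: 12.9
eef_pos: [0.5053, 0.3719, 0.0412]
ee_rot: [3.141, -0.0, -0.828]
force: [-0.4, -0.1, 1.0]
width: 0.0875
gripper_force: 0.0
```

Request:
apply_moves([
  {"translation": [0,0,0],"rotation": [0,0,0]},
  {"translation": [0,0,0],"rotation": [0,0,0]},
  {"translation": [0,0,0],"rotation": [0,0,0]},
  {"translation": [0,0,0],"rotation": [0,0,0]},
  {"translation": [0,0,0],"rotation": [0,0,0]},
  {"translation": [0,0,0],"rotation": [0,0,0]},
  {"translation": [0,0,0],"rotation": [0,0,0]},
  {"translation": [0,0,0],"rotation": [0,0,0]},
  {"translation": [0,0,0],"rotation": [0,0,0]},
  {"translation": [0,0,0],"rotation": [0,0,0]},
], jaw=1, newtons=20)

```text
t: 13.73
eef_pos: [0.506, 0.3735, 0.0424]
ee_rot: [-3.14, 0.0, -0.827]
force: [-0.3, 2.2, 5.4]
width: 0.0625
gripper_force: 20.0
```

Request:
apply_moves([
  {"translation": [0,0,0.02],"rotation": [0,0,0]},
  {"translation": [0,0,0.06],"rotation": [0,0,0]},
  {"translation": [0,0,0.12],"rotation": [0,0,0]},
  {"translation": [0,0,0.2],"rotation": [0,0,0]},
  {"translation": [0,0,0.29],"rotation": [0,0,0]},
  {"translation": [0,0,0.38],"rotation": [0,0,0]},
  {"translation": [0,0,0.47],"rotation": [0,0,0]},
  {"translation": [0,0,0.55],"rotation": [0,0,0]},
  {"translation": [0,0,0.6],"rotation": [0,0,0]},
  {"translation": [0,0,0.62],"rotation": [0,0,0]},
])

```text
t: 14.57
eef_pos: [0.5055, 0.3727, 0.1992]
ee_rot: [-3.139, 0.0, -0.828]
force: [-0.1, -0.1, -2.3]
width: 0.0626
gripper_force: 20.0
```

```bash
python3 - <<'E'
from h import *
s=get_state();print(s['t'],s['eef_pos'],s['ee_rot'],s['width'],s['gripper_force'],s['force'])
f=grab_frame('wrist')
g=grab_frame('side')
cv2.imwrite('pics/s6.png',np.vstack([cv2.resize(f,(480,300)),cv2.resize(g[130:330,230:480],(375,300)).copy() if 0 else cv2.copyMakeBorder(cv2.resize(g[130:330,230:480],(375,300)),0,0,0,105,cv2.BORDER_CONSTANT)]))
E
```

```text
14.5667 [0.50551215 0.37272775 0.19921368] [-3.13937217e+00  2.88785062e-04 -8.27654707e-01] 0.06256844878687999 19.997530784457922 [-0.14693884 -0.10679963 -2.26773622]
```

View pics/s6.png

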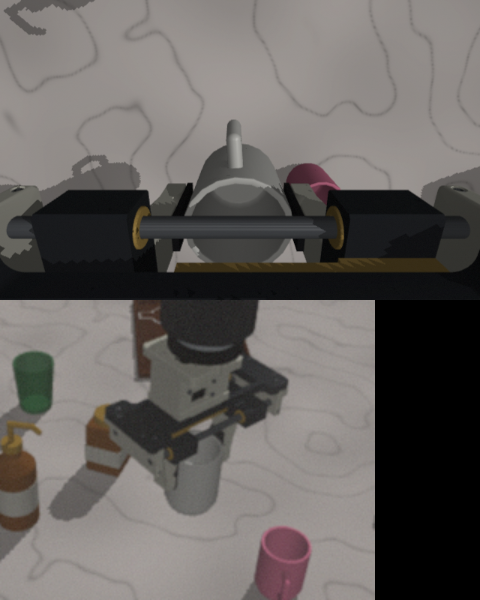

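The upper picture, from the wrist, shows the cup's handle pointing almost straight up at (235,125) with the rim centred at column 240, so the cup is turned about 3–4° in the grip. The lower picture shows it upright. I'll check its offset along the pads.

```bash
python3 - <<'E'
from h import *
s=get_state();c=camera_model('wrist');z=s['eef_pos'][2]
x=np.array([np.cos(-.828),np.sin(-.828)]);y=np.array([-x[1],x[0]])
for n,p,h in(('rim front',(238,178),.039),('handle tip',(234,121),.025),('handle base',(235,165),.025)):
    w=ray(c,np.array(p)*4/3,z+h)[0]-s['eef_pos'][:2];print(n,w@x,w@y)
E
```

```text
rim front 0.030727168927875092 -0.0009110430348037351
handle tip 0.057811117517349464 0.0012668100467677986
handle base 0.032682112916301825 0.0008238879081186152
```

Request:
apply_moves([
  {"translation": [0,-0.06,0],"rotation": [0,0,0.04]},
  {"translation": [0.01,-0.16,0],"rotation": [0,0,0.14]},
  {"translation": [0.02,-0.28,0],"rotation": [0,0,0.26]},
  {"translation": [0.02,-0.41,0],"rotation": [0,0,0.38]},
  {"translation": [0.03,-0.54,0],"rotation": [0,0,0.5]},
  {"translation": [0.04,-0.67,0],"rotation": [0,0,0.62]},
  {"translation": [0.05,-0.79,0],"rotation": [0,0,0.74]},
  {"translation": [0.056,-0.88,0],"rotation": [0,0,0.82]},
  {"translation": [0.056,-0.94,0],"rotation": [0,0,0.86]},
  {"translation": [0.056,-0.952,0],"rotation": [0,0,0.865]},
])

```text
t: 15.5
eef_pos: [0.518, 0.1318, 0.1952]
ee_rot: [3.139, 0.002, -0.376]
force: [-0.2, 0.6, -2.2]
width: 0.0624
gripper_force: 20.0
```

Request:
apply_moves([
  {"translation": [0,-0.06,0],"rotation": [0,0,0.04]},
  {"translation": [0.01,-0.16,0],"rotation": [0,0,0.14]},
  {"translation": [0.02,-0.28,0],"rotation": [0,0,0.26]},
  {"translation": [0.02,-0.41,0],"rotation": [0,0,0.38]},
  {"translation": [0.03,-0.54,0],"rotation": [0,0,0.5]},
  {"translation": [0.04,-0.67,0],"rotation": [0,0,0.62]},
  {"translation": [0.05,-0.79,0],"rotation": [0,0,0.74]},
  {"translation": [0.056,-0.88,0],"rotation": [0,0,0.82]},
  {"translation": [0.056,-0.94,0],"rotation": [0,0,0.86]},
  {"translation": [0.056,-0.952,0],"rotation": [0,0,0.865]},
])

```text
t: 16.33
eef_pos: [0.5325, -0.1051, 0.1952]
ee_rot: [3.142, 0.003, 0.077]
force: [0.7, -0.5, -1.5]
width: 0.0623
gripper_force: 20.0
```

Request:
apply_moves([
  {"translation": [0,-0.06,0],"rotation": [0,0,0]},
  {"translation": [0.01,-0.16,0],"rotation": [0,0,0]},
  {"translation": [0.02,-0.28,0],"rotation": [0,0,0]},
  {"translation": [0.02,-0.41,0],"rotation": [0,0,0]},
  {"translation": [0.03,-0.54,0],"rotation": [0,0,0]},
  {"translation": [0.04,-0.67,0],"rotation": [0,0,0]},
  {"translation": [0.05,-0.79,0],"rotation": [0,0,0]},
  {"translation": [0.056,-0.88,0],"rotation": [0,0,0]},
  {"translation": [0.056,-0.94,0],"rotation": [0,0,0]},
  {"translation": [0.056,-0.952,0],"rotation": [0,0,0]},
])

```text
t: 17.17
eef_pos: [0.547, -0.3426, 0.195]
ee_rot: [-3.141, 0.002, 0.076]
force: [1.0, -0.2, -1.8]
width: 0.0623
gripper_force: 20.0
```

```bash
python3 - <<'E'
from h import *
s=get_state();print(s['t'],s['eef_pos'],s['ee_rot'],s['width'],s['q'])
E
```

```text
17.1667 [ 0.54703165 -0.34263634  0.19500736] [-3.14084679e+00  2.10740186e-03  7.59634806e-02] 0.06228850975893457 [-2.57882453e-01  3.32399286e-01 -1.00351120e-01 -1.55484688e-05
 -1.14028137e+00  1.90464798e+00]
```

Request:
apply_moves([
  {"translation": [0.002,0.005,-0.04],"rotation": [0,0,0]},
  {"translation": [0.002,0.005,-0.1],"rotation": [0,0,0]},
  {"translation": [0.002,0.005,-0.18],"rotation": [0,0,0]},
  {"translation": [0.002,0.005,-0.26],"rotation": [0,0,0]},
  {"translation": [0.002,0.005,-0.34],"rotation": [0,0,0]},
  {"translation": [0.002,0.005,-0.41],"rotation": [0,0,0]},
  {"translation": [0.002,0.005,-0.47],"rotation": [0,0,0]},
  {"translation": [0.002,0.005,-0.51],"rotation": [0,0,0]},
  {"translation": [0.002,0.005,-0.53],"rotation": [0,0,0]},
  {"translation": [0.002,0.005,-0.54],"rotation": [0,0,0]},
])

```text
t: 18.0
eef_pos: [0.5476, -0.339, 0.0606]
ee_rot: [-3.141, 0.001, 0.079]
force: [0.1, -0.4, -2.0]
width: 0.0625
gripper_force: 20.0
```

```bash
python3 - <<'E'
from h import *
s=get_state();print(s['t'],s['eef_pos'],s['ee_rot'],s['width'],s['force'])
f=grab_frame('side');cv2.imwrite('pics/s7.png',cv2.resize(f[60:220,270:450],None,fx=3.7,fy=3.7))
E
```

```text
18.0 [ 0.54762149 -0.33902626  0.06063414] [-3.14103884e+00  1.22807174e-03  7.90330403e-02] 0.06252797520003257 [ 0.0672369  -0.41841252 -1.96839507]
```

View pics/s7.png

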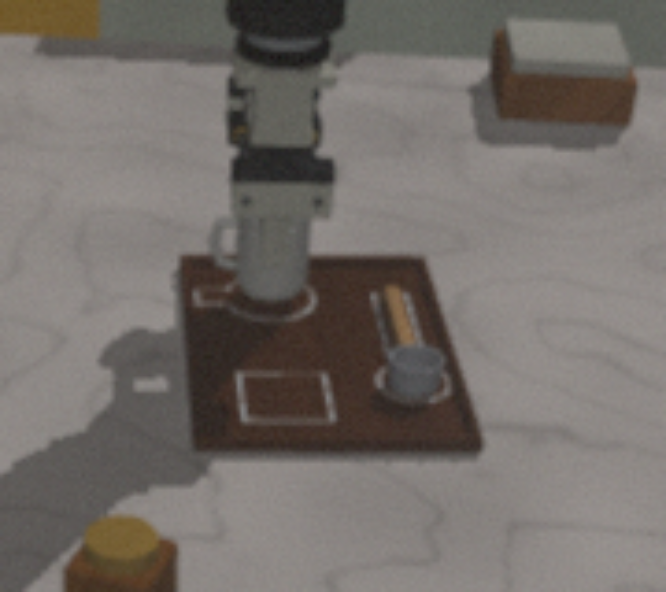

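The picture shows the cup just above its ring with the handle over the tab, and the scoop inside its outline. Now I'll lower the cup slowly.

Request:
apply_moves([
  {"translation": [0,-0.003,-0.006],"rotation": [0,0,0]},
  {"translation": [0,-0.007,-0.013],"rotation": [0,0,0]},
  {"translation": [0,-0.007,-0.02],"rotation": [0,0,0]},
  {"translation": [0,-0.007,-0.026],"rotation": [0,0,0]},
  {"translation": [0,-0.007,-0.032],"rotation": [0,0,0]},
  {"translation": [0,-0.007,-0.037],"rotation": [0,0,0]},
  {"translation": [0,-0.007,-0.041],"rotation": [0,0,0]},
  {"translation": [0,-0.007,-0.045],"rotation": [0,0,0]},
  {"translation": [0,-0.007,-0.047],"rotation": [0,0,0]},
  {"translation": [0,-0.007,-0.047],"rotation": [0,0,0]},
])

```text
t: 18.88
eef_pos: [0.5477, -0.3418, 0.0497]
ee_rot: [-3.142, 0.0, 0.078]
force: [-0.5, -0.4, -2.4]
width: 0.0628
gripper_force: 20.0
```

Request:
apply_moves([
  {"translation": [0,0,-0.002],"rotation": [0,0,0]},
  {"translation": [0,0,-0.004],"rotation": [0,0,0]},
  {"translation": [0,0,-0.006],"rotation": [0,0,0]},
  {"translation": [0,0,-0.008],"rotation": [0,0,0]},
  {"translation": [0,0,-0.009],"rotation": [0,0,0]},
  {"translation": [0,0,-0.01],"rotation": [0,0,0]},
  {"translation": [0,0,-0.01],"rotation": [0,0,0]},
  {"translation": [0,0,-0.01],"rotation": [0,0,0]},
  {"translation": [0,0,-0.01],"rotation": [0,0,0]},
  {"translation": [0,0,-0.01],"rotation": [0,0,0]},
])

```text
t: 19.72
eef_pos: [0.548, -0.3419, 0.0484]
ee_rot: [3.141, -0.001, 0.079]
force: [-1.7, 1.0, 6.7]
width: 0.0623
gripper_force: 20.0
```

Request:
apply_moves([
  {"translation": [0,0,0],"rotation": [0,0,0]},
  {"translation": [0,0,0],"rotation": [0,0,0]},
  {"translation": [0,0,0],"rotation": [0,0,0]},
  {"translation": [0,0,0],"rotation": [0,0,0]},
  {"translation": [0,0,0.04],"rotation": [0,0,0]},
  {"translation": [0,0,0.11],"rotation": [0,0,0]},
  {"translation": [0,0,0.21],"rotation": [0,0,0]},
  {"translation": [0,0,0.33],"rotation": [0,0,0]},
  {"translation": [0,0,0.46],"rotation": [0,0,0]},
  {"translation": [0,0,0.6],"rotation": [0,0,0]},
], jaw=-1)

```text
t: 20.55
eef_pos: [0.5473, -0.3417, 0.1989]
ee_rot: [-3.141, 0.001, 0.078]
force: [0.8, -0.9, -0.5]
width: 0.0875
gripper_force: 0.0
```

```bash
python3 - <<'E'
from h import *
c=camera_model('top');f=cv2.imread('pics/top0.png');hsv=cv2.cvtColor(f,cv2.COLOR_BGR2HSV)
k=lambda p:np.array(p)/4.4+[160,165]
s=camera_model('side')
print('lid top',ray(c,k((598,98)),.1),'lid side (s5)',ray(s,(np.array([98,78])/3+[270,180]),.1))
P=ray(c,[k(p) for p in((573,50),(662,70),(632,167),(547,133))],.086)
e=np.roll(P,-1,0)-P;print('edges',np.hypot(*e.T),np.degrees(np.arctan2(e[:,1],e[:,0])))
P=ray(c,[k(p) for p in((640,183),(552,152))],.0);e=P[1]-P[0];print('bottom edge',P,np.degrees(np.arctan2(e[1],e[0])))
st=get_state();print(st['t'],st['eef_pos'],st['ee_rot'])
E
```

```text
lid top [[0.62237386 0.13719011]] lid side (s5) [[0.62199748 0.14291011]]
edges [0.05306203 0.05980381 0.05288347 0.05140185] [-104.91176808  161.83455609   65.98289703  -17.75458869]
bottom edge [[0.59288119 0.11772178]
 [0.61425001 0.17177897]] 68.43110447809732
20.55 [ 0.54725911 -0.34171752  0.19894112] [-3.14129853e+00  8.56535814e-04  7.81671089e-02]
```

Request:
apply_moves([
  {"translation": [0.01,0.07,0],"rotation": [0,0,-0.05]},
  {"translation": [0.03,0.19,0],"rotation": [0,0,-0.15]},
  {"translation": [0.05,0.33,0],"rotation": [0,0,-0.25]},
  {"translation": [0.07,0.47,0],"rotation": [0,0,-0.35]},
  {"translation": [0.09,0.61,0],"rotation": [0,0,-0.45]},
  {"translation": [0.12,0.75,0],"rotation": [0,0,-0.55]},
  {"translation": [0.14,0.87,0],"rotation": [0,0,-0.65]},
  {"translation": [0.149,0.94,0],"rotation": [0,0,-0.75]},
  {"translation": [0.149,0.961,0],"rotation": [0,0,-0.75]},
  {"translation": [0.149,0.961,0],"rotation": [0,0,-0.75]},
])

```text
t: 21.38
eef_pos: [0.5853, -0.1003, 0.198]
ee_rot: [-3.141, -0.001, -0.311]
force: [-0.2, -0.0, 0.1]
width: 0.0872
gripper_force: 0.0
```

Request:
apply_moves([
  {"translation": [0.01,0.07,0],"rotation": [0,0,0]},
  {"translation": [0.03,0.19,0],"rotation": [0,0,0]},
  {"translation": [0.05,0.33,0],"rotation": [0,0,0]},
  {"translation": [0.07,0.47,0],"rotation": [0,0,0]},
  {"translation": [0.09,0.61,0],"rotation": [0,0,0]},
  {"translation": [0.12,0.75,0],"rotation": [0,0,0]},
  {"translation": [0.14,0.87,0],"rotation": [0,0,0]},
  {"translation": [0.149,0.94,0],"rotation": [0,0,0]},
  {"translation": [0.149,0.961,0],"rotation": [0,0,0]},
  {"translation": [0.149,0.961,0],"rotation": [0,0,0]},
])

```text
t: 22.22
eef_pos: [0.6224, 0.1387, 0.1971]
ee_rot: [3.141, 0.0, -0.313]
force: [-0.6, -1.4, -0.0]
width: 0.0877
gripper_force: 0.0
```

```bash
python3 - <<'E'
from h import *
s=get_state();print(s['t'],s['eef_pos'],s['ee_rot'],s['width'])
f=grab_frame('wrist')
g=grab_frame('side')
cv2.imwrite('pics/s8.png',np.vstack([cv2.resize(f,(480,300)),cv2.copyMakeBorder(cv2.resize(g[130:290,200:400],(375,300)),0,0,0,105,cv2.BORDER_CONSTANT)]))
E
```

```text
22.2167 [0.6223562  0.13872428 0.19712153] [ 3.14109626e+00  3.47754555e-04 -3.13060752e-01] 0.08765298624658668
```

View pics/s8.png

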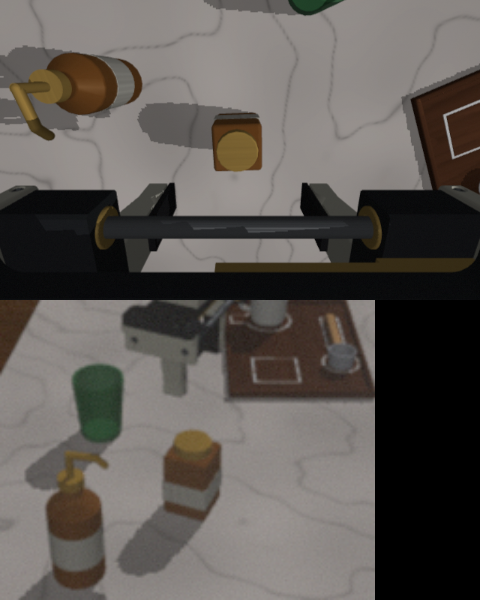

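The wrist view shows the canister square to the fingers, with its lid at (237,151), midway between the pads. The cup and scoop stand well on the tray. I'll check the canister's position with the wrist ray.

```bash
python3 - <<'E'
from h import *
s=get_state();c=camera_model('wrist');f=grab_frame('wrist')
print(ray(c,np.array([237.5,151])*4/3,.1), s['eef_pos'])
hsv=cv2.cvtColor(f,cv2.COLOR_BGR2HSV)
m=(hsv[...,1]>90)&(hsv[...,0]>3)&(hsv[...,0]<35); m[:150]=0;m[235:]=0;m[:,:270]=0;m[:,360:]=0
st,p=max(blobs(m),key=lambda b:b[0][4])
r=cv2.minAreaRect((ray(c,p,.086)*1000).astype(np.float32));print(st,r)
E
```

```text
[[0.62486681 0.135863  ]] [0.6221213  0.13731893 0.19732906]
[ 281  158   66   71 4401] ((627.39599609375, 137.61056518554688), (54.04548263549805, 60.84052658081055), 73.4079818725586)
```

Request:
apply_moves([
  {"translation": [0.008,-0.004,-0.04],"rotation": [0,0,0.04]},
  {"translation": [0.008,-0.004,-0.11],"rotation": [0,0,0.04]},
  {"translation": [0.008,-0.004,-0.19],"rotation": [0,0,0.04]},
  {"translation": [0.008,-0.004,-0.28],"rotation": [0,0,0.04]},
  {"translation": [0.008,-0.004,-0.37],"rotation": [0,0,0.04]},
  {"translation": [0.008,-0.004,-0.45],"rotation": [0,0,0.04]},
  {"translation": [0.008,-0.004,-0.52],"rotation": [0,0,0.04]},
  {"translation": [0.008,-0.004,-0.57],"rotation": [0,0,0.04]},
  {"translation": [0.008,-0.004,-0.584],"rotation": [0,0,0.04]},
  {"translation": [0.008,-0.004,-0.584],"rotation": [0,0,0.04]},
])

```text
t: 23.2
eef_pos: [0.6235, 0.1362, 0.0498]
ee_rot: [3.14, 0.002, -0.294]
force: [-0.6, -0.4, 0.9]
width: 0.0876
gripper_force: 0.0
```

Request:
apply_moves([
  {"translation": [0,0,0],"rotation": [0,0,0]},
  {"translation": [0,0,0],"rotation": [0,0,0]},
  {"translation": [0,0,0],"rotation": [0,0,0]},
  {"translation": [0,0,0],"rotation": [0,0,0]},
  {"translation": [0,0,0],"rotation": [0,0,0]},
  {"translation": [0,0,0],"rotation": [0,0,0]},
  {"translation": [0,0,0],"rotation": [0,0,0]},
  {"translation": [0,0,0],"rotation": [0,0,0]},
  {"translation": [0,0,0],"rotation": [0,0,0]},
  {"translation": [0,0,0],"rotation": [0,0,0]},
], jaw=1, newtons=30)

```text
t: 24.03
eef_pos: [0.625, 0.1382, 0.052]
ee_rot: [-3.14, -0.001, -0.293]
force: [0.6, 3.0, 5.3]
width: 0.0559
gripper_force: 30.0
```

Request:
apply_moves([
  {"translation": [0,0,0.02],"rotation": [0,0,0]},
  {"translation": [0,0,0.06],"rotation": [0,0,0]},
  {"translation": [0,0,0.12],"rotation": [0,0,0]},
  {"translation": [0,0,0.18],"rotation": [0,0,0]},
  {"translation": [0,0,0.24],"rotation": [0,0,0]},
  {"translation": [0,0,0.3],"rotation": [0,0,0]},
  {"translation": [0,0,0.35],"rotation": [0,0,0]},
  {"translation": [0,0,0.38],"rotation": [0,0,0]},
  {"translation": [0,0,0.4],"rotation": [0,0,0]},
  {"translation": [0,0,0.4],"rotation": [0,0,0]},
])

```text
t: 24.87
eef_pos: [0.6243, 0.1375, 0.152]
ee_rot: [-3.141, -0.0, -0.294]
force: [0.6, -0.0, -5.6]
width: 0.0558
gripper_force: 30.0
```

```bash
python3 - <<'E'
from h import *
s=get_state();c=camera_model('wrist');f=grab_frame('wrist')
print(s['t'],s['eef_pos'],s['ee_rot'],s['width'],s['force'],s['moment'])
hsv=cv2.cvtColor(f,cv2.COLOR_BGR2HSV)
m=(hsv[...,1]>90)&(hsv[...,0]>3)&(hsv[...,0]<35); m[:150]=0;m[300:]=0;m[:,:240]=0;m[:,400:]=0
x=np.array([np.cos(s['ee_rot'][2]),np.sin(s['ee_rot'][2])]);y=np.array([-x[1],x[0]])
for st,p in blobs(m,200):
    w=ray(c,p,s['eef_pos'][2]+.035)-s['eef_pos'][:2];print(st,(w@x).max(),(w@y).min(),(w@y).max())
E
```

```text
24.8667 [0.62428439 0.13754559 0.15200492] [-3.14122972e+00 -2.99676673e-04 -2.93704839e-01] 0.055836273844109933 [ 0.63360121 -0.01414836 -5.62817988] [-0.03808906  0.01943763  0.0241596 ]
[274 189  86   6 424] 0.0483775961958757 -0.017233669392516585 0.015328499728884061
[ 251  211  133   78 9569] 0.039523855001724936 -0.028301824574466786 0.025868037680171048
```

Request:
apply_moves([
  {"translation": [-0.01,-0.03,0],"rotation": [0,0,0.03]},
  {"translation": [-0.03,-0.09,0],"rotation": [0,0,0.1]},
  {"translation": [-0.05,-0.17,0],"rotation": [0,0,0.2]},
  {"translation": [-0.08,-0.26,0],"rotation": [0,0,0.31]},
  {"translation": [-0.1,-0.35,0],"rotation": [0,0,0.43]},
  {"translation": [-0.13,-0.44,0],"rotation": [0,0,0.54]},
  {"translation": [-0.16,-0.53,0],"rotation": [0,0,0.65]},
  {"translation": [-0.18,-0.6,0],"rotation": [0,0,0.73]},
  {"translation": [-0.19,-0.64,0],"rotation": [0,0,0.77]},
  {"translation": [-0.19,-0.64,0],"rotation": [0,0,0.775]},
])

```text
t: 25.75
eef_pos: [0.5749, -0.0248, 0.1503]
ee_rot: [3.141, 0.003, 0.112]
force: [0.6, 0.7, -4.9]
width: 0.0561
gripper_force: 30.0
```

Request:
apply_moves([
  {"translation": [-0.01,-0.03,0],"rotation": [0,0,0]},
  {"translation": [-0.03,-0.09,0],"rotation": [0,0,0]},
  {"translation": [-0.05,-0.17,0],"rotation": [0,0,0]},
  {"translation": [-0.08,-0.26,0],"rotation": [0,0,0]},
  {"translation": [-0.1,-0.35,0],"rotation": [0,0,0]},
  {"translation": [-0.13,-0.44,0],"rotation": [0,0,0]},
  {"translation": [-0.16,-0.53,0],"rotation": [0,0,0]},
  {"translation": [-0.18,-0.6,0],"rotation": [0,0,0]},
  {"translation": [-0.19,-0.64,0],"rotation": [0,0,0]},
  {"translation": [-0.19,-0.64,0],"rotation": [0,0,0]},
])

```text
t: 26.58
eef_pos: [0.5282, -0.1841, 0.151]
ee_rot: [3.142, 0.001, 0.11]
force: [-0.6, 0.2, -6.3]
width: 0.0556
gripper_force: 30.0
```

Request:
apply_moves([
  {"translation": [0,0,-0.02],"rotation": [0,0,0]},
  {"translation": [0,0,-0.06],"rotation": [0,0,0]},
  {"translation": [0,0,-0.11],"rotation": [0,0,0]},
  {"translation": [0,0,-0.16],"rotation": [0,0,0]},
  {"translation": [0,0,-0.2],"rotation": [0,0,0]},
  {"translation": [0,0,-0.24],"rotation": [0,0,0]},
  {"translation": [0,0,-0.27],"rotation": [0,0,0]},
  {"translation": [0,0,-0.3],"rotation": [0,0,0]},
  {"translation": [0,0,-0.32],"rotation": [0,0,0]},
  {"translation": [0,0,-0.32],"rotation": [0,0,0]},
])

```text
t: 27.42
eef_pos: [0.5287, -0.1822, 0.0701]
ee_rot: [-3.141, 0.002, 0.112]
force: [-0.3, -0.8, -5.1]
width: 0.0559
gripper_force: 30.0
```

Request:
apply_moves([
  {"translation": [0,0,-0.008],"rotation": [0,0,0]},
  {"translation": [0,0,-0.016],"rotation": [0,0,0]},
  {"translation": [0,0,-0.024],"rotation": [0,0,0]},
  {"translation": [0,0,-0.031],"rotation": [0,0,0]},
  {"translation": [0,0,-0.037],"rotation": [0,0,0]},
  {"translation": [0,0,-0.042],"rotation": [0,0,0]},
  {"translation": [0,0,-0.046],"rotation": [0,0,0]},
  {"translation": [0,0,-0.048],"rotation": [0,0,0]},
  {"translation": [0,0,-0.05],"rotation": [0,0,0]},
  {"translation": [0,0,-0.05],"rotation": [0,0,0]},
])

```text
t: 28.25
eef_pos: [0.5293, -0.1823, 0.0588]
ee_rot: [3.142, 0.0, 0.112]
force: [0.0, 1.1, -4.9]
width: 0.0558
gripper_force: 30.0
```

Request:
apply_moves([
  {"translation": [0,0,-0.002],"rotation": [0,0,0]},
  {"translation": [0,0,-0.004],"rotation": [0,0,0]},
  {"translation": [0,0,-0.006],"rotation": [0,0,0]},
  {"translation": [0,0,-0.008],"rotation": [0,0,0]},
  {"translation": [0,0,-0.009],"rotation": [0,0,0]},
  {"translation": [0,0,-0.01],"rotation": [0,0,0]},
  {"translation": [0,0,-0.01],"rotation": [0,0,0]},
  {"translation": [0,0,-0.01],"rotation": [0,0,0]},
  {"translation": [0,0,-0.01],"rotation": [0,0,0]},
  {"translation": [0,0,-0.01],"rotation": [0,0,0]},
])

```text
t: 29.08
eef_pos: [0.5295, -0.1823, 0.058]
ee_rot: [3.141, -0.001, 0.113]
force: [-4.6, 3.4, 11.6]
width: 0.0557
gripper_force: 30.0
```

Contact. I'll release and rise clear, then move back for a last check by numbers.

Request:
apply_moves([
  {"translation": [0,0,0.004],"rotation": [0,0,0]},
  {"translation": [0,0,0.004],"rotation": [0,0,0]},
  {"translation": [0,0,0.004],"rotation": [0,0,0]},
  {"translation": [0,0,0.004],"rotation": [0,0,0]},
  {"translation": [0,0,0.004],"rotation": [0,0,0]},
  {"translation": [0,0,0.05],"rotation": [0,0,0]},
  {"translation": [0,0,0.14],"rotation": [0,0,0]},
  {"translation": [0,0,0.26],"rotation": [0,0,0]},
  {"translation": [0,0,0.4],"rotation": [0,0,0]},
  {"translation": [0,0,0.54],"rotation": [0,0,0]},
], jaw=-1)

```text
t: 29.92
eef_pos: [0.5288, -0.1824, 0.1923]
ee_rot: [-3.142, 0.001, 0.112]
force: [1.2, 0.6, -0.3]
width: 0.0878
gripper_force: 0.0
```

Request:
apply_moves([
  {"translation": [0,0.07,0.05],"rotation": [0,0,0]},
  {"translation": [0,0.2,0.1],"rotation": [0,0,0]},
  {"translation": [0,0.34,0.15],"rotation": [0,0,0]},
  {"translation": [0,0.48,0.2],"rotation": [0,0,0]},
  {"translation": [0,0.62,0.25],"rotation": [0,0,0]},
  {"translation": [0,0.76,0.3],"rotation": [0,0,0]},
  {"translation": [0,0.88,0.3],"rotation": [0,0,0]},
  {"translation": [0,0.9,0.3],"rotation": [0,0,0]},
  {"translation": [0,0.9,0.3],"rotation": [0,0,0]},
  {"translation": [0,0.9,0.3],"rotation": [0,0,0]},
])

```text
t: 30.75
eef_pos: [0.5291, 0.0427, 0.266]
ee_rot: [3.141, 0.001, 0.113]
force: [-0.1, -0.7, 0.5]
width: 0.0874
gripper_force: 0.0
```

```bash
python3 - <<'E'
from h import *
st=get_state();print(st['t'],st['eef_pos'])
c=camera_model('top');f=grab_frame('top')
pm=np.zeros(f.shape[:2],np.uint8);cv2.fillPoly(pm,[np.array([[388,200],[497,186],[516,266],[404,285]])],1)
hsv=cv2.cvtColor(f,cv2.COLOR_BGR2HSV)
hm=(hsv[...,1]>100)&(hsv[...,0]>3)&(hsv[...,0]<35)&(hsv[...,2]>85)&(pm>0)
for s,p in blobs(hm,25):
    for z in (.022,.092):
        r=cv2.minAreaRect((ray(c,p,z)*1000).astype(np.float32));print(s,z,np.round(r[0],1),np.round(r[1],1),round(r[2],1))
# expected handle rect centre: scoop y -80..36 => -22
g=(hsv[...,1]<70)&(f.min(2)>60)&(pm>0)
for s,p in blobs(g,30): print('grey',s,np.round(ray(c,p,.086).mean(0)*1000),np.round(ray(c,p,.032).mean(0)*1000))
E
```

```text
30.75 [0.52908577 0.04266411 0.26598038]
[415 209  24  24 403] 0.022 [ 538.6 -202.8] [58.6 55. ] 6.7
[415 209  24  24 403] 0.092 [ 527.3 -184.8] [54.9 51.5] 6.7
[444 254  43  12 250] 0.022 [ 435.9 -294.5] [ 14.8 112.1] 6.5
[444 254  43  12 250] 0.092 [ 431.1 -270.7] [ 13.9 105. ] 6.5
grey [394 186 123  81 311] [ 572. -274.] [ 583. -292.]
grey [462 194  39  39 651] [ 544. -327.] [ 553. -348.]
grey [403 214  32  28 139] [ 501. -159.] [ 509. -171.]
grey [424 250  67  27 514] [ 426. -231.] [ 429. -247.]
```

```bash
python3 -c "
from station import *
print(job_done())"
```

```text
the job is handed in; nothing more can be done
None
```

The cup, canister and scoop are all set inside their outlines, and I handed the job in at about 31 s of the 72 s allowed. The last check put the canister and scoop within about 4 mm of their marks; the cup was released on its mark but not re-measured afterwards, and no verdict came back.

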